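# Open the push-to-open consumables cabinet on the welding table

### The arm

A 6-joint arm with a two-finger parallel gripper is mounted at the origin on the work surface. World frame = base frame: x ahead of the robot, y to its left, z up, the work surface at z = 0. Lengths are in m, angles in degrees, forces in N, time in s.
With the tool pointing down it reaches from about 0.3 to 0.75 m from the base axis. Payload 8.5 kg.
Tool frame: the origin (TCP) lies on the centre line of the jaws, within the pads' length; the fingertips stand 17 mm ahead of it and the grasp point (between the pads) lies 2 mm behind it; z points along the fingers, y is the direction in which the jaws open and shut (so a half turn about z gives the same grasp; the last joint's range is limited). The gripper opens to 85 mm and grips with 20 to 120 N. Pads are 22 mm wide; open, the fingers measure 114 mm over their backs; the gripper's body (76 mm by 85 mm) begins 54 mm behind the grasp point. The pads swing forward as they close: fully open they stand 13 mm farther back than shut.
Start: joints at [-77.768, 21.807, 74.336, -0, 83.858, -12.336], TCP at [0.229, -0.5, 0.219] pointing down, gripper open.
Joint ranges: [-178.18, 178.18], [-50.72, 133.34], [12.68, 142.11], [-81.47, 261.47], [9.98, 163.14], [-165.26, 165.26]. Speed limits (degrees/s): [136.94, 136.94, 180, 180, 180, 180].

### API

Orientations are given as a 3x3 rotation matrix whose columns are the frame's x, y, z axes.
In Python, from rig import env, imaging, close_job gives the robot as it stands.
- The arm moves only by the tool step_arm, never from a script. Its argument "steps" is one flat list of numbers, 7 for each row, row after row: the opening, from 0 (shut) to 1 (fully open), then the shift along the tool's x, y, z as a fraction of full scale, then the turn, a rotation vector about the tool's x, y, z as a fraction of full scale. A call has 1 to 10 rows; each row is the pose to reach, as a shift and turn from the pose commanded when the call began, along the tool's axes at that moment; what a row does not reach only later rows make up. Full scale, the value 1, is 0.3 m for a shift and 45 degrees for a turn. A row lasts 1/10 s, in which the tool goes at most 50 mm and 8.59 degrees, less where a joint would pass 70% of its speed; a pose out of reach is approached as far as the arm can. A call with a number of a shift or a turn outside -1 to 1 is refused whole. A call with a gripper value outside its range is refused whole. The fingers move at their own pace and stop on an object; "grip_force" is the grip in N (left out, the last holds). Time passes only in rows, so rows that repeat a pose let the fingers close. It gives the time, the measured TCP pose, the force and the opening at its end, in the units of the state.
- env.observe(): the state, without advancing time (a new reading comes with each control period).
- imaging.get_image(name): name is "side" or "top" or "wrist"; returns (picture, depth): 420x560x3 uint8, blue, green, red; 420x560 float32, m along the optical axis (not along the pixel's ray), 0 where there is no reading.
- imaging.get_calibration(name): a dict with "camera_matrix" (3x3 intrinsics, pixels), "world_from_camera" (4x4, takes a point from camera to world coordinates). Camera axes: x right, y down, z forward; pixel columns grow to the right and rows downward; lengths in m; the calibration is good to about 2 mm. The wrist camera is an equidistant fisheye: a pixel r from the principal point sees the ray r / f radians off the axis. A picture is of the moment at which its call begins: read the wrist's pose just before it. get_calibration takes no time and is no camera call; for the wrist camera it gives the pose at the moment of the call.
- close_job(): hands the job in, once; it reports no verdict.
Trained networks look in the newest picture that a camera, given by its name, has taken for a name from the list of things; names that differ only in an ending like _2 or _b are one class to them, and where a whole thing is asked for, a point or a joint stands for the part that bears it (a point fixed in the world has none). Each returns a list of dicts, best first, with "score" (0 to 1); they miss things now and then, are a little off and sometimes report something else, mostly with a low value. They report only what shows in the picture. A call takes as long as a camera call.
- imaging.spot_in(camera, target): "pixel" ([column, row] in pixels, amid what is visible of it).
- imaging.regions_of(camera, target): "mask" (420x560 bool, what is visible of it) and "pixel" ([column, row] in pixels, amid what is visible of it).
- imaging.pinpoint(camera, target): "pixel" ([column, row] in pixels: a listed point, or the origin of a listed thing).
The state is a dict: "time_s": time; "q": joint angles; "qvel": joint speeds; "joint_efforts": joint torques, N m; "position": TCP position; "tool_rot": TCP orientation; "ft_force": force on the tool from outside, world axes, zero at the start; "wrist_torque": the same for the moment, N m; "grip_width": finger opening in m.
Only numpy, scipy, OpenCV 4.12 (cv2) and the standard library are available. Lean on these libraries where they do the work, as an engineer would, in place of code of your own. Each camera call takes 0.05 s, during which the arm holds its last target.

### The job

Open the small cabinet with the orange door: push the closed door in near its free edge so that the spring catch lets go and it pops ajar, then swing it wide open, to about a right angle, and leave it standing open. Leave the grey door of the other cabinet shut.

Things in the scene. Friction and masses are not known exactly. Their poses are not given: they have to be found in the camera images.
- orange_cabinet: Fixed dark steel cabinet, orange door and orange plate on top. Carcass 160 (x) x 220 (y) x 160 mm high; origin: centre of its underside; z up, door on its -x side, towards the robot. Flat door, no handle, 220 wide, 160 high, 15 thick: shut, outer face at x=-103, inner at x=-88, 8 clear of the carcass. Upright hinge line at x=-88, y=+110; free edge y=-110. Inner face bare in its upper 80 mm.
- orange_door (a joint): Door angle (rad): 0 shut and caught; grows as it swings out to the robot, clockwise from above, to 1.75. Push it in: the catch lets go at about -0.025 (4 to 5 mm at the push mark, 4 N), hard stop -0.045 (8 mm). Once the pusher backs off, a damped spring pops it to about 0.45 in a second; beyond that it swings lightly (under 1 N) and stays where left. Cannot be pulled open before the push.
- orange_push (a point): Centre of the black round push mark (24 mm across) on the orange door's outer face: 170 mm from the hinge line, 35 mm below the door's top edge, 125 mm above the table. Swings with the door; axes as the cabinet's when shut.
- grey_door (a joint): Angle of the grey door of the other cabinet (rad), alike in size and catch, 0 shut; it stands beside the orange one, on either side. It must stay shut: pressing it would pop it open.

How it is judged:
By the outcome, as a careful person would: the job done as asked, in the order asked, and still so for the second after the job is handed in, with the robot touching nothing.
It also fails if it takes over 45 s, if anything falls off the work surface, if the arm or the gripper's body presses on something with over 40 N, if the wrist force passes 120 N, or if a joint passes its speed limit or range.

## Working session

There is one attempt and no reset: what is moved stays moved. The work goes in short steps, Python scripts to look and compute and a tool call to move; the robot and the scene stay as the last step left them, time stands still between calls to the robot, and variables do not carry over. Pictures are saved under pics/ and viewed, and the job is handed in when it is done.

Besides the shell and the picture viewer there is one more tool, called after "Request:" by a JSON object that holds its "op" and its "data", one argument or row to a line. step_arm: Moves the arm, as the interface text tells. Shift numbers are shares of 0.3 m and turn numbers shares of 45 degrees, none past 1 either way. Its arguments: {"type":"object","properties":{"steps":{"type":"array","items":{"type":"number"}},"grip_force":{"type":"number"}},"required":["steps"]}

```bash
ls; mkdir -p pics; python3 - <<'E'
from rig import env, imaging
import cv2, numpy as np
s=env.observe(); print(s)
for n in ("side","top"):
    p,d=imaging.get_image(n); cv2.imwrite(f"pics/{n}0.png",p); np.save(f"pics/{n}0.npy",d)
    c=imaging.get_calibration(n); print(n,c)
    for f in ("orange_push",):
        try: r=imaging.pinpoint(n,f); print(f,r)
        except Exception as e: print(e)
    r=imaging.pinpoint(n,"orange_cabinet"); print(r)
E
```

```text
pics
{'time_s': 0.0, 'q': array([-7.77671745e+01,  2.18424981e+01,  7.43863358e+01,  1.16482165e-03,
        8.38580828e+01, -1.23384177e+01]), 'qvel': array([ 0.05459823, -0.05255794, -0.07803602,  0.07170254,  0.0556027 ,
       -0.01142057]), 'joint_efforts': array([ 9.23042762e-05, -4.48453653e+01, -2.31281841e+01, -1.58050020e-04,
        4.63713470e-03,  7.53382295e-06]), 'position': array([ 0.22861449, -0.49988628,  0.21858835]), 'tool_rot': array([[ 9.09445889e-01,  4.15822179e-01, -3.01670838e-04],
       [ 4.15822146e-01, -9.09444738e-01,  1.48682054e-03],
       [ 3.43900000e-04, -1.47762424e-03, -9.99998849e-01]]), 'ft_force': array([ 0.35989174,  0.17515886, -0.25571612]), 'wrist_torque': array([-0.01714017, -0.02697906, -0.00165776]), 'grip_width': 0.08525984439181539}
side {'camera_matrix': array([[516.51335783,   0.        , 278.90426777],
       [  0.        , 516.51335783, 213.42377537],
       [  0.        ,   0.        ,   1.        ]]), 'world_from_camera': array([[ 0.52139894,  0.80405225, -0.2857326 ,  0.9597957 ],
       [ 0.85329324, -0.49356885,  0.16816788, -0.12847159],
       [-0.00581294, -0.33149626, -0.94343863,  1.01294904],
       [ 0.        ,  0.        ,  0.        ,  1.        ]])}
orange_push [{'pixel': [282.4, 159.7], 'score': 0.57}]
[]
top {'camera_matrix': array([[447.21091204,   0.        , 280.56901776],
       [  0.        , 447.21091204, 206.08912581],
       [  0.        ,   0.        ,   1.        ]]), 'world_from_camera': array([[-0.0282007 , -0.99008994,  0.13757412,  0.58262552],
       [-0.99943923,  0.03041349,  0.01400845,  0.01077115],
       [-0.01805373, -0.13710193, -0.99039241,  0.87804333],
       [ 0.        ,  0.        ,  0.        ,  1.        ]])}
orange_push [{'pixel': [238.8, 255.4], 'score': 0.9}]
[]
```

View pics/side0.png

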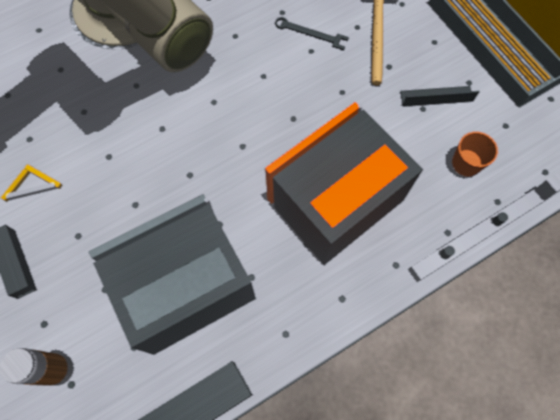

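View pics/top0.png

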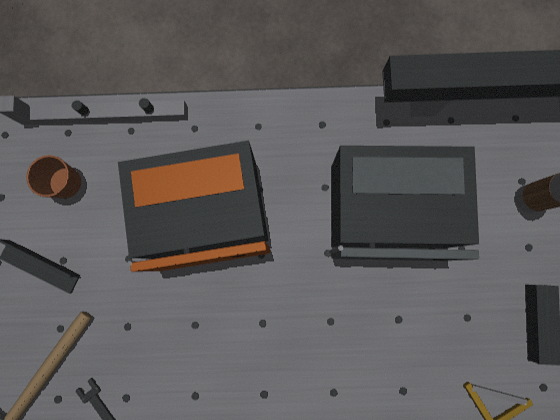

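```bash
cat > h.py <<'E'
import numpy as np, cv2
from rig import env, imaging
def pts(n,d):
    c=imaging.get_calibration(n);K=c["camera_matrix"];T=c["world_from_camera"]
    v,u=np.mgrid[:420,:560]
    P=np.stack([(u-K[0,2])/K[0,0]*d,(v-K[1,2])/K[1,1]*d,d],-1)
    return P@T[:3,:3].T+T[:3,3]
def rect(P):
    r=cv2.minAreaRect((P[:,:2]*1000).astype(np.float32)); return r,cv2.boxPoints(r)
E
python3 - <<'E'
from h import *
for n in ("side","top"):
    p=cv2.imread(f"pics/{n}0.png");d=np.load(f"pics/{n}0.npy");P=pts(n,d)
    top=(d>0)&(abs(P[...,2]-.16)<.012)
    k,l,st,ce=cv2.connectedComponentsWithStats(top.astype(np.uint8))
    for i in range(1,k):
        if st[i,4]<150: continue
        q=P[l==i]; r,b=rect(q); print(n,st[i],ce[i].round(),"z",np.median(q[:,2]).round(4),r,b.round().tolist(), "meancol",p[l==i].mean(0).round())
E
```

```text
side [122   3  89  55 902] [173.  38.] z 0.1599 ((251.51016235351562, 34.59264373779297), (177.83900451660156, 106.6635513305664), 67.56902313232422) [[168.0, -27.0], [267.0, -68.0], [335.0, 96.0], [236.0, 137.0]] meancol [51. 64. 64.]
side [  264   102   159   143 11292] [343. 172.] z 0.1602 ((688.1759033203125, 168.02230834960938), (184.9261932373047, 223.30581665039062), 7.697943210601807) [[582.0, 266.0], [612.0, 45.0], [795.0, 70.0], [765.0, 291.0]] meancol [ 53.  92. 136.]
side [   88   194   164   155 13652] [168. 270.] z 0.1603 ((684.1431884765625, -184.30963134765625), (223.1865692138672, 185.7838134765625), 87.2621841430664) [[586.0, -291.0], [772.0, -300.0], [782.0, -77.0], [597.0, -68.0]] meancol [103.  99.  91.]
side [   0  348   39   36 1083] [ 19. 366.] z 0.1693 ((704.1568603515625, -461.9285583496094), (53.16228103637695, 53.75361251831055), 78.79991149902344) [[673.0, -483.0], [725.0, -493.0], [736.0, -441.0], [683.0, -431.0]] meancol [172. 165. 163.]
side [ 138  361  113   59 3100] [204. 398.] z 0.1597 ((903.4690551757812, -253.32217407226562), (164.9136962890625, 6
[... 647 characters left out ...]
] [408. 195.] z 0.1599 ((696.3201904296875, -186.18336486816406), (221.43972778320312, 160.30853271484375), 87.62730407714844) [[612.0, -293.0], [772.0, -300.0], [781.0, -79.0], [621.0, -72.0]] meancol [67. 66. 63.]
top [ 127  242  140   30 1329] [197. 257.] z 0.1595 ((604.684326171875, 158.33993530273438), (17.867218017578125, 224.2713623046875), 6.649675369262695) [[583.0, 269.0], [609.0, 46.0], [627.0, 48.0], [601.0, 271.0]] meancol [ 44.  84. 145.]
top [ 337  246  142   14 1356] [408. 253.] z 0.1592 ((600.3778686523438, -179.5871124267578), (223.27044677734375, 17.133121490478516), 86.70208740234375) [[585.0, -291.0], [603.0, -292.0], [615.0, -69.0], [598.0, -68.0]] meancol [83. 82. 78.]
```

```bash
cat >> h.py <<'E'
from scipy.spatial.transform import Rotation as Ro
TH=np.radians(7.8); X=np.array([np.cos(TH),np.sin(TH),0]); Y=np.array([-np.sin(TH),np.cos(TH),0])
C=np.array([.7003,.1693,0])
def L(x,y,z): return C+x*X+y*Y+np.array([0,0,z])
def down(yaw):  # tool x at world yaw(deg), z down
    a=np.radians(yaw); return np.array([[np.cos(a),np.sin(a),0],[np.sin(a),-np.cos(a),0],[0,0,-1]])
def plan(p0,R0,p,R):
    s=R0.T@(np.asarray(p)-p0)/.3; t=Ro.from_matrix(R0.T@R).as_rotvec(degrees=True)/45
    return s.round(4),t.round(4)
E
python3 - <<'E'
from h import *
p0=np.array([.229,-.5,.219]);R0=env.observe()["tool_rot"]
m=np.array([.36,-.21,.215]); print(plan(p0,R0,m,down(7.8)))
t=L(-.165,-.060,.215);print(t, plan(m,down(7.8),t,down(7.8)))
print("push mark",L(-.103,-.06,.125))
E
```

```text
(array([ 0.7991, -0.6976,  0.0138]), array([-6.000e-04, -1.000e-04,  3.727e-01]))
[0.54496954 0.08746206 0.215     ] (array([ 0.7454, -0.8987,  0.    ]), array([0., 0., 0.]))
push mark [0.60639591 0.09587643 0.125     ]
```

Request:
{"op": "step_arm", "data": {
  "steps": [0,0.4,-0.35,0.007,0,0,0.187,0,0.8,-0.7,0.014,0,0,0.373,0,0.8,-0.7,0.014,0,0,0.373,0,0.8,-0.7,0.014,0,0,0.373,0,0.8,-0.7,0.014,0,0,0.373,0,0.8,-0.7,0.014,0,0,0.373,0,0.8,-0.7,0.014,0,0,0.373,0,0.8,-0.7,0.014,0,0,0.373],
  "grip_force": 40
}}

```text
time_s: 1.1
position: [0.3602, -0.2073, 0.2152]
tool_rot: [[0.99, 0.139, 0.0], [0.139, -0.99, 0.0], [0.0, 0.0, -1.0]]
ft_force: [0.3, 0.3, 0.7]
grip_width: 0.0005
```

Request:
{"op": "step_arm", "data": {
  "steps": [0,0.745,-0.9,0,0,0,0,0,0.745,-0.9,0,0,0,0,0,0.745,-0.9,0,0,0,0,0,0.745,-0.9,0,0,0,0,0,0.745,-0.9,0,0,0,0,0,0.745,-0.9,0,0,0,0,0,0.745,-0.9,0,0,0,0,0,0.745,-0.9,0,0,0,0,0,0.745,-0.9,0,0,0,0,0,0.745,-0.9,0,0,0,0]
}}

```text
time_s: 2.1
position: [0.5444, 0.0868, 0.2149]
tool_rot: [[0.991, 0.134, -0.001], [0.134, -0.991, -0.0], [-0.001, 0.0, -1.0]]
ft_force: [0.2, 0.1, -0.3]
grip_width: 0.0002
```

Request:
{"op": "step_arm", "data": {
  "steps": [0,0,0,0.1,0,0,0,0,0,0,0.2,0,0,0,0,0,0,0.317,0,0,0,0,0,0,0.317,0,0,0,0,0.06,0,0.317,0,0,0,0,0.1,0,0.317,0,0,0,0,0.1,0,0.317,0,0,0]
}}

```text
time_s: 2.8
position: [0.5757, 0.0913, 0.1217]
tool_rot: [[0.991, 0.134, 0.003], [0.134, -0.991, -0.0], [0.003, 0.001, -1.0]]
ft_force: [-0.2, 0.1, 0.3]
grip_width: 0.0002
```

```bash
python3 - <<'E'
from h import *
p,d=imaging.get_image("top"); cv2.imwrite("pics/top1.png",p)
q,d=imaging.get_image("side"); cv2.imwrite("pics/side1.png",q)
s=env.observe();print(s["position"],s["ft_force"])
r=s["position"]-C; print("local",r@X,r@Y)
cv2.imwrite("pics/both1.png",np.hstack([p[130:330,80:420],q[60:260,200:500]]))
E
```

```text
[0.57418042 0.09170309 0.12110648] [-0.22624321 -0.68942546 -0.4048213 ]
local -0.13548381291064007 -0.05976257909917265
```

View pics/both1.png

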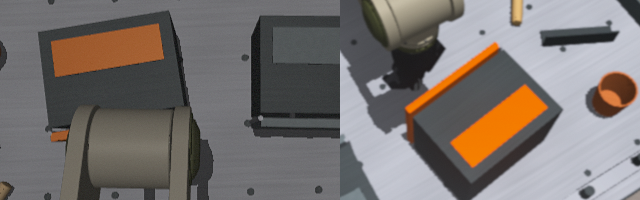

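Request:
{"op": "step_arm", "data": {
  "steps": [0,0.02,0,0,0,0,0,0,0.04,0,0,0,0,0,0,0.05,0,0,0,0,0,0,0.06,0,0,0,0,0,0,0.06,0,0,0,0,0,0,0.06,0,0,0,0,0]
}}

```text
time_s: 3.5
position: [0.592, 0.0949, 0.1198]
tool_rot: [[0.991, 0.136, -0.0], [0.136, -0.991, -0.0], [-0.0, -0.0, -1.0]]
ft_force: [-0.0, -0.8, 0.1]
grip_width: 0.0001
```

Request:
{"op": "step_arm", "data": {
  "steps": [0,0.007,0,0,0,0,0,0,0.014,0,0,0,0,0,0,0.014,0,0,0,0,0]
}}

```text
time_s: 3.8
position: [0.5961, 0.0954, 0.12]
tool_rot: [[0.991, 0.135, -0.001], [0.135, -0.991, -0.0], [-0.001, 0.0, -1.0]]
ft_force: [-2.5, -1.2, 1.0]
grip_width: -0.0001
```

Request:
{"op": "step_arm", "data": {
  "steps": [0,0.005,0,0,0,0,0,0,0.01,0,0,0,0,0,0,0.01,0,0,0,0,0]
}}

```text
time_s: 4.1
position: [0.5991, 0.0956, 0.1199]
tool_rot: [[0.991, 0.135, -0.001], [0.135, -0.991, -0.0], [-0.001, 0.0, -1.0]]
ft_force: [-3.7, -2.2, 2.5]
grip_width: 0.0001
```

Request:
{"op": "step_arm", "data": {
  "steps": [0,0.005,0,0,0,0,0,0,0.01,0,0,0,0,0,0,0.01,0,0,0,0,0]
}}

```text
time_s: 4.4
position: [0.6023, 0.096, 0.1198]
tool_rot: [[0.991, 0.135, -0.0], [0.135, -0.991, -0.0], [-0.0, 0.0, -1.0]]
ft_force: [-2.0, -2.9, 1.6]
grip_width: -0.0002
```

Request:
{"op": "step_arm", "data": {
  "steps": [0,-0.1,0,0,0,0,0,0,-0.25,0,0,0,0,0,0,-0.4,0,0,0,0,0,0,-0.5,0,0,0,0,0,0,-0.5,0,-0.1,0,0,0,0,-0.5,0,-0.25,0,0,0,0,-0.5,0,-0.35,0,0,0,0,-0.5,0,-0.35,0,0,0,0,-0.5,0,-0.35,0,0,0]
}}

```text
time_s: 5.3
position: [0.4538, 0.0762, 0.225]
tool_rot: [[0.991, 0.136, 0.002], [0.136, -0.991, 0.0], [0.002, -0.0, -1.0]]
ft_force: [-1.1, -0.1, -1.0]
grip_width: -0.0001
```

```bash
python3 - <<'E'
from h import *
for n in ("top","side"):
    p,d=imaging.get_image(n); cv2.imwrite(f"pics/{n}2.png",p); np.save(f"pics/{n}2.npy",d)
s=env.observe();print(s["position"],s["ft_force"]);r=s["position"]-C; print("local",r@X,r@Y)
p=cv2.imread("pics/top2.png");q=cv2.imread("pics/side2.png")
cv2.imwrite("pics/both2.png",np.hstack([p[110:410,80:430],q[60:360,150:560]]))
E
```

```text
[0.45323506 0.07608703 0.22380171] [-0.68250867 -1.08161143 -0.60779173]
local -0.2574295036773667 -0.058819987947368355
```

View pics/both2.png

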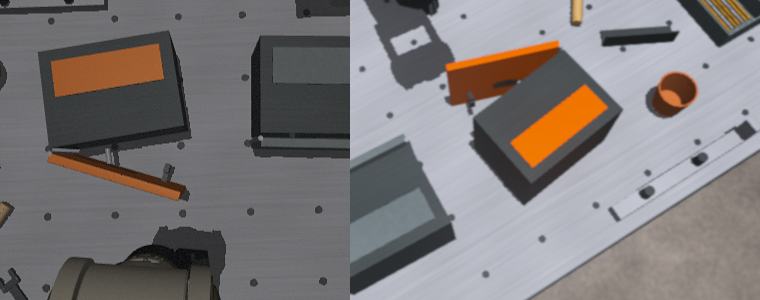

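```bash
cat >> h.py <<'E'
H=L(-.088,.110,0)
def doorangle(n,p,d):
    P=pts(n,d); hsv=cv2.cvtColor(p,cv2.COLOR_BGR2HSV)
    loc=np.stack([(P-C)@X,(P-C)@Y],-1)
    m=(d>0)&(hsv[...,1]>150)&(hsv[...,0]<20)&(abs(P[...,2]-.158)<.012)&(loc[...,0]<-.082)&(np.linalg.norm(P[...,:2]-H[:2],axis=-1)<.26)
    q=loc[m]; v=np.linalg.svd(q-q.mean(0),full_matrices=False)[2][0]
    if v@(q.mean(0)-np.array([-.088,.11]))<0: v=-v
    return m.sum(), np.arctan2(-v[0],-v[1]), q.mean(0), (q@v).min()-np.array([-.088,.11])@v,(q@v).max()-np.array([-.088,.11])@v
E
python3 - <<'E'
from h import *
for n in ("top","side"):
    p,d=imaging.get_image(n); print(n,doorangle(n,p,d)); print(n,"old",doorangle(n,cv2.imread(f"pics/{n}2.png"),np.load(f"pics/{n}2.npy")))
E
```

```text
top (np.int64(1255), np.float64(0.44601319250823657), array([-0.14195637,  0.01171954]), np.float64(0.0010248175647043015), np.float64(0.2199988248782074))
top old (np.int64(1256), np.float64(0.4458267364733393), array([-0.14191034,  0.01174712]), np.float64(0.0012615773528829657), np.float64(0.21994612231787652))
side (np.int64(1117), np.float64(0.4472863783128454), array([-0.14070216,  0.0101254 ]), np.float64(0.0012997050855197215), np.float64(0.2202431443272913))
side old (np.int64(1106), np.float64(0.44763014638635523), array([-0.14038974,  0.01075805]), np.float64(0.0010970816870301756), np.float64(0.21991899629984307))
```

```bash
cat >> h.py <<'E'
def behind(phi,r,off,z):
    p=np.array([-.088,.110])+r*np.array([-np.sin(phi),-np.cos(phi)])+off*np.array([np.cos(phi),-np.sin(phi)])
    return L(p[0],p[1],z), down(7.8-np.degrees(phi)+90)
E
python3 - <<'E'
from h import *
s=env.observe();p0=s["position"];R0=down(7.8)
t,R=behind(.446,.178,.033,.225); print(t)
print(plan(p0,R0,t,down(47.8)), plan(t,down(47.8),t,R))
E
```

```text
[0.57533641 0.08675388 0.225     ]
(array([ 0.408 ,  0.0198, -0.004 ]), array([ 0.    ,  0.    , -0.8889])) (array([0., 0., 0.]), array([ 0.    ,  0.    , -0.5432]))
```

Request:
{"op": "step_arm", "data": {
  "steps": [0,0.15,0.007,0,0,0,-0.19,0,0.3,0.015,0,0,0,-0.38,0,0.408,0.02,0,0,0,-0.57,0,0.408,0.02,0,0,0,-0.76,0,0.408,0.02,0,0,0,-0.89,0,0.408,0.02,0,0,0,-0.89]
}}

```text
time_s: 6.1
position: [0.5756, 0.0866, 0.2237]
tool_rot: [[0.671, 0.742, -0.002], [0.742, -0.671, 0.0], [-0.001, -0.002, -1.0]]
ft_force: [0.4, 0.1, 0.6]
grip_width: 0.0002
```

Request:
{"op": "step_arm", "data": {
  "steps": [0,0,0,0,0,0,-0.19,0,0,0,0,0,0,-0.38,0,0,0,0,0,0,-0.54,0,0,0,0,0,0,-0.54,0,0,0,0,0,0,-0.54]
}}

```text
time_s: 6.6
position: [0.5755, 0.0866, 0.2247]
tool_rot: [[0.312, 0.95, -0.0], [0.95, -0.312, 0.0], [-0.0, -0.0, -1.0]]
ft_force: [0.3, -0.5, 0.1]
grip_width: -0.0001
```

```bash
python3 - <<'E'
from h import *
p,d=imaging.get_image("wrist"); cv2.imwrite("pics/wrist3.png",p)
s=env.observe();t,R=behind(.446,.178,.033,.12); print(s["position"],t,s["q"],plan(s["position"],s["tool_rot"],t,R))
E
```

```text
[0.57553613 0.08657982 0.2247123 ] [0.57533641 0.08675388 0.12      ] [-3.09366097e+00  2.48678773e+01  6.84429566e+01  3.05898580e-03
  8.67117592e+01  1.50178883e+01] (array([ 0.0004, -0.0007,  0.349 ]), array([-0.0005,  0.0001, -0.008 ]))
```

View pics/wrist3.png

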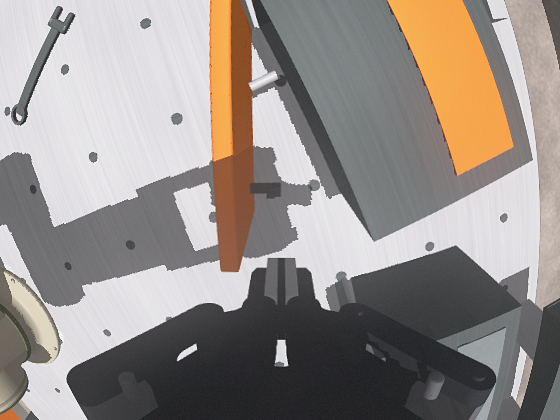

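Request:
{"op": "step_arm", "data": {
  "steps": [0,0,0,0.1,0,0,0,0,0,0,0.2,0,0,0,0,0,0,0.28,0,0,0,0,0,0,0.34,0,0,0,0,0,0,0.34,0,0,0,0,0,0,0.34,0,0,0]
}}

```text
time_s: 7.25
position: [0.5759, 0.0865, 0.1235]
tool_rot: [[0.308, 0.951, 0.0], [0.951, -0.308, -0.0], [0.0, 0.0, -1.0]]
ft_force: [-0.1, 0.3, 0.1]
grip_width: -0.0001
```

```bash
python3 - <<'E'
from h import *
p,d=imaging.get_image("side"); print(doorangle("side",p,d)); cv2.imwrite("pics/side4.png",p)
p,d=imaging.get_image("wrist"); cv2.imwrite("pics/wrist4.png",p)
s=env.observe();p0,R0=s["position"],s["tool_rot"];print(p0,s["ft_force"])
# sweep waypoints: offset 14.5 -> contact; targets phi
for phi,off in [(.446,.025),(.446,.0155),(.52,.0145),(.6,.0145),(.68,.0145),(.76,.0145),(.84,.0145),(.92,.0145),(1.0,.0145)]:
    t,R=behind(phi,.178,off,p0[2]); print(phi,off,t.round(3),*plan(p0,R0,t,R))
E
```

```text
(np.int64(760), np.float64(0.440490210595614), array([-0.12953404,  0.03276336]), np.float64(0.0017450571326555267), np.float64(0.21906138402170794))
[0.57627312 0.08655794 0.1242185 ] [-0.3617452  -0.72434817  0.02914325]
0.446 0.025 [0.568 0.089 0.124] [-0.0004 -0.0298 -0.0001] [ 0.0028 -0.0008 -0.0037]
0.446 0.0155 [0.559 0.092 0.124] [-0.0005 -0.0615 -0.0001] [ 0.0028 -0.0008 -0.0037]
0.52 0.0145 [0.545 0.096 0.124] [-0.0026 -0.1088 -0.0002] [ 0.0027 -0.0009  0.0905]
0.6 0.0145 [0.532 0.101 0.124] [-0.0012 -0.1564 -0.0003] [ 0.0027 -0.001   0.1924]
0.68 0.0145 [0.518 0.107 0.124] [ 0.004  -0.2037 -0.0004] [ 0.0027 -0.0011  0.2942]
0.76 0.0145 [0.506 0.113 0.124] [ 0.013  -0.2505 -0.0005] [ 0.0026 -0.0012  0.3961]
0.84 0.0145 [0.494 0.121 0.124] [ 0.0257 -0.2964 -0.0006] [ 0.0026 -0.0013  0.498 ]
0.92 0.0145 [0.483 0.13  0.124] [ 0.042  -0.3411 -0.0007] [ 0.0025 -0.0014  0.5998]
1.0 0.0145 [0.472 0.14  0.124] [ 0.0619 -0.3844 -0.0008] [ 0.0025 -0.0015  0.7017]
```

View pics/wrist4.png

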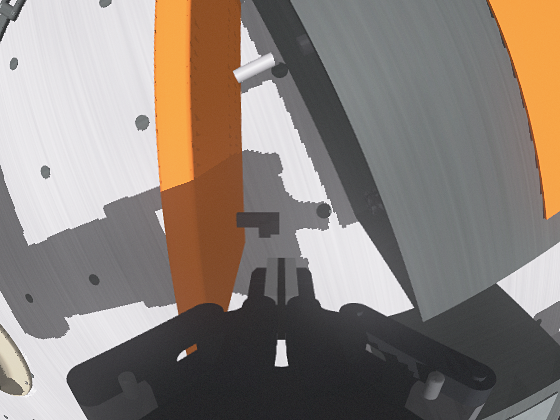

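Request:
{"op": "step_arm", "data": {
  "steps": [0,0,-0.03,0,0,0,0,0,0,-0.05,0,0,0,0,0,-0.001,-0.07,0,0,0,0,0,-0.003,-0.09,0,0,0,0.045,0,-0.003,-0.109,0,0,0,0.09,0,-0.002,-0.133,0,0,0,0.14,0,-0.001,-0.156,0,0,0,0.192,0,0.002,-0.18,0,0,0,0.243,0,0.004,-0.204,0,0,0,0.294,0,0.004,-0.204,0,0,0,0.294]
}}

```text
time_s: 8.35
position: [0.5168, 0.1069, 0.1233]
tool_rot: [[0.516, 0.856, -0.0], [0.856, -0.516, 0.0], [0.0, -0.0, -1.0]]
ft_force: [-0.2, 0.5, -0.1]
grip_width: 0.0
```

```bash
python3 - <<'E'
from h import *
p,d=imaging.get_image("side"); print(doorangle("side",p,d)); cv2.imwrite("pics/side5.png",p)
s=env.observe();p0,R0=s["position"],s["tool_rot"];print(p0,s["ft_force"])
R0=behind(.68,.1,0,0)[1]
for phi in np.arange(.72,1.25,.06):
    t,R=behind(phi,.178,.0145,p0[2]); print(phi.round(2),t.round(3),*plan(p0,R0,t,R))
E
```

```text
(np.int64(923), np.float64(0.6933809590188694), array([-0.15219329,  0.03961996]), np.float64(0.0018419389071608928), np.float64(0.2179855119752329))
[0.51740114 0.10666678 0.12323835] [-1.4051525  -0.32383131 -0.11476388]
0.72 [0.512 0.11  0.123] [-0.     -0.0204  0.    ] [0.     0.     0.0509]
0.78 [0.503 0.115 0.123] [-0.0004 -0.0561  0.    ] [0.     0.     0.1273]
0.84 [0.494 0.121 0.123] [ 0.0013 -0.0918  0.    ] [0.     0.     0.2037]
0.9 [0.486 0.128 0.123] [ 0.0052 -0.1273  0.    ] [0.     0.     0.2801]
0.96 [0.477 0.135 0.123] [ 0.0112 -0.1625  0.    ] [0.     0.     0.3565]
1.02 [0.47  0.142 0.123] [ 0.0193 -0.1973  0.    ] [0.     0.     0.4329]
1.08 [0.463 0.15  0.123] [ 0.0295 -0.2315  0.    ] [0.     0.     0.5093]
1.14 [0.456 0.159 0.123] [ 0.0417 -0.2651  0.    ] [0.     0.     0.5857]
1.2 [0.45  0.167 0.123] [ 0.0559 -0.2978  0.    ] [0.     0.     0.6621]
```

View pics/side5.png

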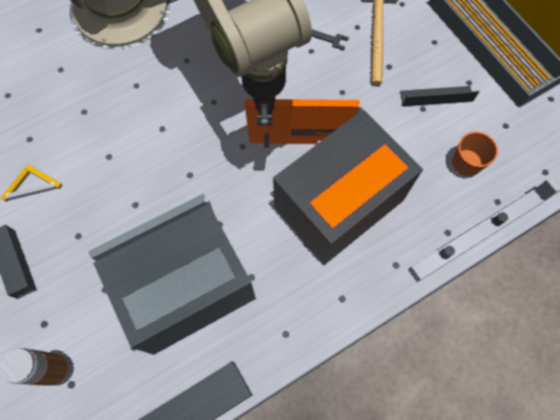

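The door follows the finger (0.69 rad). Continuing.

Request:
{"op": "step_arm", "data": {
  "steps": [0,0,-0.02,0,0,0,0.05,0,0,-0.056,0,0,0,0.127,0,0.001,-0.092,0,0,0,0.204,0,0.005,-0.127,0,0,0,0.28,0,0.011,-0.163,0,0,0,0.357,0,0.019,-0.197,0,0,0,0.433,0,0.03,-0.232,0,0,0,0.51,0,0.042,-0.265,0,0,0,0.586,0,0.056,-0.298,0,0,0,0.662,0,0.056,-0.298,0,0,0,0.662]
}}

```text
time_s: 9.4
position: [0.4495, 0.1676, 0.1231]
tool_rot: [[0.873, 0.488, 0.0], [0.488, -0.873, 0.0], [0.0, -0.0, -1.0]]
ft_force: [0.1, -0.5, 0.5]
grip_width: -0.0001
```

```bash
python3 - <<'E'
from h import *
p,d=imaging.get_image("side"); print(doorangle("side",p,d)); cv2.imwrite("pics/side6.png",p)
s=env.observe();p0,R0=s["position"],s["tool_rot"];print(p0,s["ft_force"],s["q"])
R0=behind(1.2,.1,0,0)[1]
for phi in np.arange(1.24,1.61,.04):
    t,R=behind(phi,.178,.0145,p0[2]); print(phi.round(2),t.round(3),*plan(p0,R0,t,R))
E
```

```text
(np.int64(861), np.float64(1.2107269342834464), array([-0.16972835,  0.08412577]), np.float64(0.0008497837930611443), np.float64(0.1732995309912251))
[0.44997912 0.16716027 0.12306985] [ 0.92400327  0.07417642 -0.37698699] [ 6.21310092e+00  2.06602509e+01  9.40033117e+01 -4.98852858e-03
  6.53135963e+01  6.69444744e+01]
1.24 [0.446 0.173 0.123] [-0.0024 -0.0246  0.    ] [0.     0.     0.0509]
1.28 [0.442 0.179 0.123] [-0.0029 -0.0484  0.    ] [0.     0.     0.1019]
1.32 [0.439 0.186 0.123] [-0.0025 -0.0722  0.    ] [0.     0.     0.1528]
1.36 [0.436 0.192 0.123] [-0.0011 -0.096   0.    ] [0.     0.     0.2037]
1.4 [0.433 0.199 0.123] [ 0.0013 -0.1197  0.    ] [0.     0.     0.2546]
1.44 [0.43  0.205 0.123] [ 0.0046 -0.1433  0.    ] [0.     0.     0.3056]
1.48 [0.428 0.212 0.123] [ 0.0088 -0.1667  0.    ] [0.     0.     0.3565]
1.52 [0.426 0.219 0.123] [ 0.014  -0.1899  0.    ] [0.     0.     0.4074]
1.56 [0.424 0.226 0.123] [ 0.0201 -0.213   0.    ] [0.     0.     0.4584]
1.6 [0.423 0.233 0.123] [ 0.0271 -0.2357  0.    ] [0.     0.     0.5093]
```

View pics/side6.png

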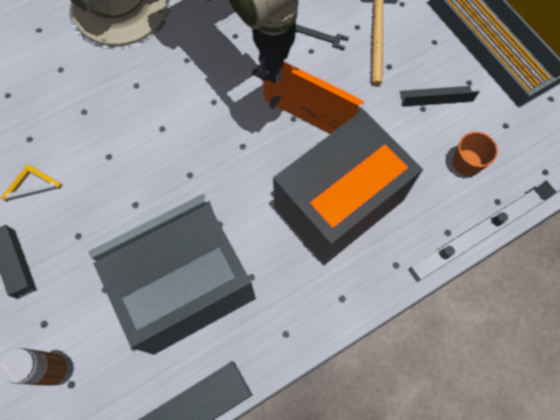

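Request:
{"op": "step_arm", "data": {
  "steps": [0,-0.002,-0.025,0,0,0,0.05,0,-0.003,-0.06,0,0,0,0.127,0,-0.001,-0.096,0,0,0,0.204,0,0.002,-0.125,0,0,0,0.265,0,0.005,-0.15,0,0,0,0.32,0,0.01,-0.172,0,0,0,0.367,0,0.014,-0.19,0,0,0,0.407,0,0.017,-0.203,0,0,0,0.435,0,0.02,-0.213,0,0,0,0.458,0,0.02,-0.213,0,0,0,0.458]
}}

```text
time_s: 10.45
position: [0.4244, 0.2258, 0.1229]
tool_rot: [[0.989, 0.149, 0.0], [0.149, -0.989, 0.0], [0.0, -0.0, -1.0]]
ft_force: [-0.0, -0.2, 0.1]
grip_width: 0.0
```

```bash
python3 - <<'E'
from h import *
for n in ("side","top"):
    p,d=imaging.get_image(n); print(doorangle(n,p,d)); cv2.imwrite(f"pics/{n}7.png",p)
s=env.observe();print(s["position"],s["ft_force"])
E
```

```text
(np.int64(821), np.float64(1.5486356239538446), array([-0.17467977,  0.11285277]), np.float64(0.00036852368189913), np.float64(0.17959410275345214))
(np.int64(1197), np.float64(1.5506755751025951), array([-0.17195827,  0.11389161]), np.float64(0.0005344929779159818), np.float64(0.16900677888904858))
[0.4242773  0.22555761 0.12292701] [ 0.11276578 -0.33260487  0.87338859]
```

View pics/side7.png

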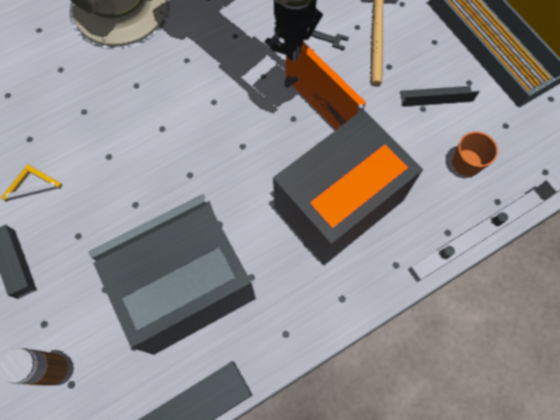

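Request:
{"op": "step_arm", "data": {
  "steps": [0,0,0.05,0,0,0,0,0,0,0.15,0,0,0,0,0,0,0.25,0,0,0,0,0,0,0.35,-0.1,0,0,0,0,0,0.45,-0.25,0,0,0,0,0,0.6,-0.4,0,0,0,0,-0.1,0.8,-0.4,0,0,0,0,-0.15,0.95,-0.4,0,0,0,0,-0.15,0.95,-0.4,0,0,0,0,-0.15,0.95,-0.4,0,0,0]
}}

```text
time_s: 11.55
position: [0.4213, -0.0656, 0.2432]
tool_rot: [[0.99, 0.144, 0.0], [0.144, -0.99, -0.001], [0.0, 0.001, -1.0]]
ft_force: [1.4, 0.5, -0.8]
grip_width: -0.0005
```

```bash
python3 - <<'E'
from h import *
ims=[]
for n in ("side","top"):
    p,d=imaging.get_image(n); print(doorangle(n,p,d)); ims.append(p)
    P=pts(n,d); c=(np.abs(P[...,2]-.16)<.012)&(P[...,0]>.55)&(P[...,0]<.85)&(P[...,1]<-.05)&(P[...,1]>-.33)
    print("grey top",rect(P[c])[1].round().tolist())
cv2.imwrite("pics/both8.png",cv2.resize(np.hstack(ims),(800,300)))
s=env.observe();print(s["time_s"],s["position"],s["ft_force"])
E
```

```text
(np.int64(1010), np.float64(1.5563674029730954), array([-0.19481936,  0.11263788]), np.float64(0.0002010458469855897), np.float64(0.21918489371343564))
grey top [[587.0, -292.0], [771.0, -301.0], [783.0, -78.0], [598.0, -68.0]]
(np.int64(1624), np.float64(1.555385545550961), array([-0.20026736,  0.11356898]), np.float64(0.0004936994059664968), np.float64(0.2184544014882256))
grey top [[588.0, -292.0], [772.0, -300.0], [782.0, -77.0], [598.0, -68.0]]
11.65 [ 0.42157159 -0.06302051  0.24292822] [-1.56444528  0.01690899 -0.97271103]
```

View pics/both8.png

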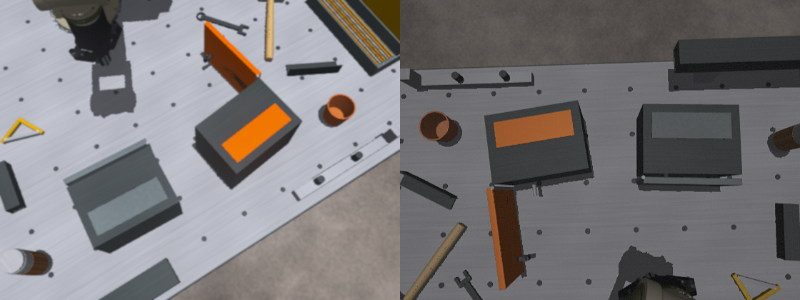

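The orange door stands at about 1.556 rad, the grey door is still shut, and the arm is clear.

```bash
python3 -c "
from rig import close_job
print(close_job())"
```

```text
the job is handed in; nothing more can be done
None
```

The orange door is open at about a right angle and standing on its own, and the job is handed in.

I pushed the door in at its mark with the closed fingers, about 6 mm from first contact. The peak reading was about 5 N, then it fell as the catch let go. After I backed off, the door popped to 0.446 rad. I lowered the fingers behind its bare upper part, swung it open slowly and withdrew.

- **Orange door:** both fixed cameras measured 1.556 rad (about 89°) after the arm had left, and they agreed with each other.
- **Grey door:** its outline matches the first pictures to within 2 mm, so it stayed shut. The arm did not go near it.
- **Arm and time:** the tool was clear of everything at hand-in, at about 11.7 s. Force readings with nothing touched were 1 to 2 N of noise.

No final check failed. Before that, the networks did not find the cabinet as a whole in either picture, so I located it from the depth images instead.

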